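Find the full parts box for the soldering kit

ROBOT

A 6-joint arm with a two-finger parallel gripper is mounted at the origin on the work surface. World frame = base frame: x ahead of the robot, y to its left, z up, the work surface at z = 0. Lengths are in mm, angles in rad, forces in N, time in s.
With the tool pointing down it reaches from about 275 to 975 mm from the base axis. Payload 8.4 kg.
Tool frame: the origin (TCP) lies midway between the tips of the shut fingers; the grasp point (between the pads) lies 19 mm behind it; z points along the fingers, y is the line along which they close (so a half turn about z gives the same grasp; the last joint's range is limited). The gripper opens to 92 mm and grips with 3 to 60 N. Pads are 20 mm wide; open, the fingers measure 128 mm over their backs; the gripper's body (75 mm by 189 mm) begins 69 mm behind the grasp point.
Start: joints at [1.179, 0.353, 1.633, -0, 1.155, -0.002], TCP at [237.501, 578.119, 214.583] pointing down, gripper open.
Joint ranges: [-2.63, 2.63], [-0.92, 2.1], [0.06, 2.66], [-1.3, 4.44], [0, 2.69], [-3.02, 3.02]. Speed limits (rad/s): [2.22, 2.22, 2.79, 3.14, 3.14, 3.14].

INTERFACE

Orientations are given as a unit quaternion [x, y, z, w].
In Python, from plant import status, vision, sign_off gives the robot as it stands.
- The arm moves only by the tool arm_command, never from a script. Its argument "rows" is a list that holds one entry, the list of rows, each a list of 5 numbers: the shift along the tool's x, y, z in mm, then the turn about the tool's z in degrees, then the opening, from 0 (shut) to 1 (fully open). A call has 1 to 20 rows; each row shifts and turns the commanded pose from where the row before left it, along the tool's axes as they then stand; what a row does not reach is not made up. A row lasts 1/8 s, in which the tool goes at most 62.5 mm and 10.7 degrees, less where a joint would pass 70% of its speed; a pose out of reach is approached as far as the arm can. A call is refused whole if a number of a shift passes 62.5 or a number of a turn 10.7, either way. A call with a gripper value outside its range is refused whole. The fingers move at their own pace and stop on an object; the grip force is fixed at half the most. Time passes only in rows, so rows that do not move let the fingers close. It gives the time, the measured TCP pose, the force, the opening and the grip force at its end, in the units of the state.
- status.read_state(): the state, without advancing time (a new reading comes with each control period).
- vision.get_image(name): name is "scene" or "top" or "wrist"; returns a dict with "color" (480x640x3 uint8, red, green, blue), "fx", "fy", "cx", "cy" (pixels), "view" (4x4, takes a point from world to camera coordinates). Camera axes: x right, y up, looking along -z (the intrinsics and any distortion apply to the point x, -y, -z); pixel columns grow to the right and rows downward; lengths in mm; the calibration is good to about 2 mm. A picture is of the moment at which its call begins. There is no depth.
- sign_off(): hands the job in; it is judged then, once.
The state is a dict: "t": time; "joint_pos": joint angles; "joint_vel": joint speeds; "joint_efforts": joint torques, N m; "ee_pos": TCP position; "ee_rot": TCP orientation; "wrist_force": force on the tool from outside, world axes, zero at the start; "ft_torque": the same for the moment, N m; "opening": opening from 0.0 (shut) to 1.0 (fully open); "gripper_force": force on a finger pad.
Only numpy, scipy, OpenCV 4.12 (cv2) and the standard library are available. Lean on these libraries where they do the work, as an engineer would, in place of code of your own. Each camera call takes 0.05 s, during which the arm holds its last target. There are 200 camera calls.

TASK

One of the three identical closed parts boxes is full, the others are nearly empty. Going from the robot's left to its right, lift each box in turn a few centimetres clear of the table to feel its weight, setting it back where it stood before lifting the next. When all have been felt, put the full box gently, flat and upright, in the middle of the tray (if it is the last one lifted it may go straight there). Leave the two light boxes standing where they were.

Things in the scene. Friction and masses are not known exactly. Their poses are not given: they have to be found in the camera images.
- left_box: Closed opaque grey plastic parts box with a black snap lid, 80 mm (its x) by 50 mm (its y) by 50 mm high, upright on the table. The origin is the centre of its underside, z up; gripped across the 50 mm width. The three boxes look identical. One is full and weighs 0.4 to 0.6 kg, the other two are nearly empty, 0.10 to 0.13 kg each; the contents can shift by about 1 mm. This one stands furthest to the robot's left (largest y) of the three.
- middle_box: Same as left_box in looks, size and origin. This one stands between the other two.
- right_box: Same as left_box in looks, size and origin. This one stands furthest to the robot's right (smallest y).
- tray: Shallow open square aluminium tray, 150 by 150 mm, 14 mm high with 3 mm walls and a 3 mm floor, fixed to the table beyond the row of boxes. The origin is the centre of its underside; x and y run along its sides, z up.
Things that resemble listed ones, but are neither listed nor needed, are in the scene too. Of the things that look like the tray, the smaller one is meant.

How it is judged:
By the outcome, as a careful person would: the job done as asked, in the order asked, and still so for the second after the job is handed in, with the robot touching nothing.
It also fails if it takes over 72 s, if anything falls off the work surface, if the arm or the gripper's body presses on something with over 40 N, if the wrist force passes 120 N, or if a joint passes its speed limit or range.

## Working session

There is one attempt and no reset: what is moved stays moved. The work goes in short steps, Python scripts to look and compute and a tool call to move; the robot and the scene stay as the last step left them, time stands still between calls to the robot, and variables do not carry over. Pictures are saved under pics/ and viewed, at most 10 in all, crops included, and the job is handed in when it is done.

Besides the shell and the picture viewer there is one more tool, called after "Request:" as name([rows], argument=value, ...), one row to a line, values as JSON. arm_command: Moves the arm, as the interface text tells. Its arguments: {"type":"object","properties":{"rows":{"type":"array"}},"required":["rows"]}

```bash
mkdir -p pics; ls
python3 - <<'E'
from plant import status, vision
import cv2
print(status.read_state())
for n in("scene","top"):
    d=vision.get_image(n); cv2.imwrite(f"pics/{n}0.png",d["color"][:,:,::-1]); print(n,{k:d[k] for k in d if k!="color"})
E
```

```text
pics
{'t': 0.0, 'joint_pos': array([ 1.17857867e+00,  3.53620580e-01,  1.63415286e+00, -1.46308379e-05,
        1.15522168e+00, -2.39414855e-03]), 'joint_vel': array([ 0.00198602, -0.00079686,  0.00221909,  0.00126663, -0.00039136,
        0.00120775]), 'joint_efforts': array([ 3.22425272e-03, -5.93853664e+01, -3.34201312e+01,  6.98925415e-02,
        2.37415452e-02, -1.55168700e-04]), 'ee_pos': array([237.31938473, 577.63240265, 213.87291601]), 'ee_rot': array([ 1.93677013e-01,  9.81065096e-01, -6.88940537e-04, -1.30900800e-04]), 'wrist_force': array([-0.25467717,  0.19131415, -0.34210496]), 'ft_torque': array([ 0.01335363, -0.00209954,  0.03222206]), 'gripper_force': 0.0, 'opening': 0.9998854962979671}
scene {'fx': 520.8147367666279, 'fy': 520.8147367666279, 'cx': 320.67344878226686, 'cy': 246.3481787773251, 'view': array([[ 6.94137746e-01,  7.19380569e-01,  2.57756761e-02,
        -2.63486247e+02],
       [-3.93037727e-01,  3.48761125e-01,  8.50815505e-01,
         1.33135118e+02],
       [ 6.03070588e-01, -6.00713970e-01,  5.24831965e-01,
        -1.39315140e+03],
       [ 0.00000000e+00,  0.00000000e+00,  0.00000000e+00,
         1.00000000e+00]])}
top {'fx': 513.4711442082937, 'fy': 513.4711442082937, 'cx': 313.48900176685623, 'cy': 242.5804624750922, 'view': array([[-1.94747470e-02, -9.99578459e-01, -2.15322523e-02,
        -1.36721140e+01],
       [ 9.93521828e-01, -2.17594404e-02,  1.11538804e-01,
        -4.29938876e+02],
       [-1.11960316e-01, -1.92205726e-02,  9.93526777e-01,
        -1.12899592e+03],
       [ 0.00000000e+00,  0.00000000e+00,  0.00000000e+00,
         1.00000000e+00]])}
```

View pics/top0.png

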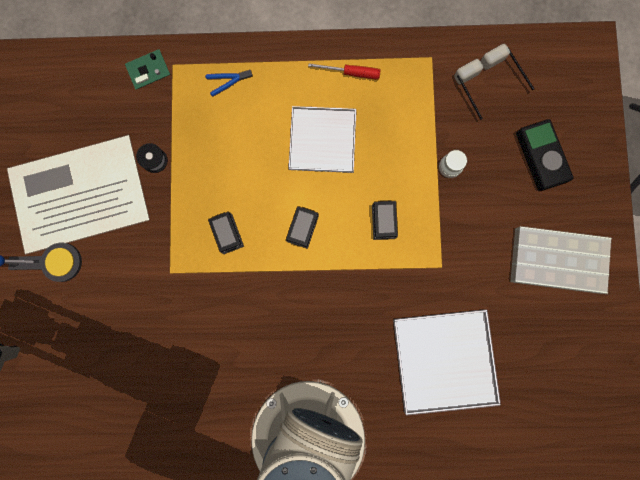

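View pics/scene0.png

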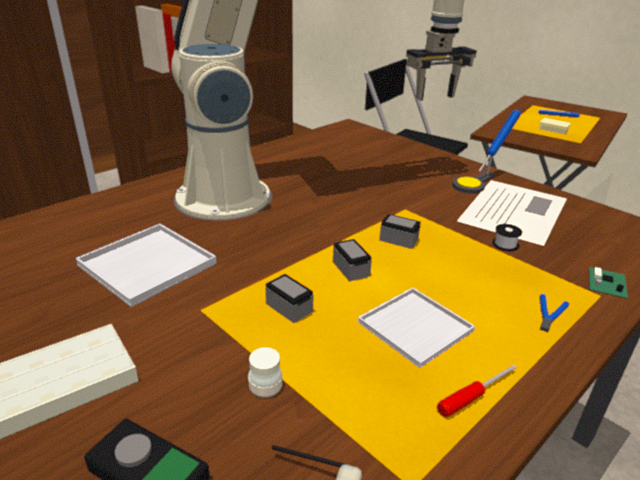

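The top view shows the boxes on the mat: left (225,232), middle (302,227), right (385,220). There are two tray-like things: one on the mat at (323,140) and one near the base at (446,362). The second looks larger. Next I'll measure both and crop close.

```bash
cat > h.py <<'E'
import numpy as np, cv2
from plant import status, vision
def back(d,px,z):
    """pixels (N,2) -> world points on plane z"""
    V=np.array(d["view"]);R=V[:3,:3];t=V[:3,3];c=-R.T@t
    px=np.atleast_2d(np.asarray(px,float))
    r=np.c_[(px[:,0]-d["cx"])/d["fx"],-(px[:,1]-d["cy"])/d["fy"],-np.ones(len(px))]@R
    return c+r*((z-c[2])/r[:,2])[:,None]
def proj(d,P):
    V=np.array(d["view"]);q=np.atleast_2d(P)@V[:3,:3].T+V[:3,3]
    return np.c_[d["cx"]+d["fx"]*q[:,0]/-q[:,2],d["cy"]-d["fy"]*q[:,1]/-q[:,2]]
def rect(d,mask,z):
    """largest blob -> (centre, sizes, angle of long side) on plane z"""
    cs,_=cv2.findContours(mask.astype(np.uint8),cv2.RETR_EXTERNAL,cv2.CHAIN_APPROX_NONE)
    c=max(cs,key=cv2.contourArea)[:,0]
    (x,y),(w,h),a=cv2.minAreaRect(back(d,c,z)[:,:2].astype(np.float32))
    if w<h: w,h,a=h,w,a+90
    return np.round([x,y,w,h,(a+90)%180-90],1)
E
python3 - <<'E'
from h import *
d=vision.get_image("top"); im=d["color"].astype(int); s=im.max(2)-im.min(2)
def win(m,u,v,r):
    k=np.zeros_like(m); k[v-r:v+r,u-r:u+r]=1; return m&k
for u,v in((225,232),(302,227),(385,220)):
    print("panel",rect(d,win((s<40)&(im.max(2)>75),u,v,28),50),"whole@50",rect(d,win(s<50,u,v,28),50))
for u,v,r in((323,140,45),(446,362,65)):
    print("tray",rect(d,win((s<40)&(im.max(2)>80),u,v,r),14))
c=d["color"][90:270,190:430,::-1]; cv2.imwrite("pics/crop.png",cv2.resize(c,None,fx=3,fy=3,interpolation=2))
E
```

```text
panel [456.6 175.1  63.1  35.   20.2] whole@50 [453.9 170.9  85.9  53.6  19.9]
panel [464.8   2.6  63.9  35.7 -19.9] whole@50 [462.3   1.7  83.4  50.9 -19.4]
panel [ 476.5 -183.3   64.5   35.1   -1.3] whole@50 [ 474.  -179.6   84.1   53.2    1. ]
tray [672.  -47.1 151.7 149.2  -4. ]
tray [ 161.7 -308.9  210.4  209.6  -85. ]
```

View pics/crop.png

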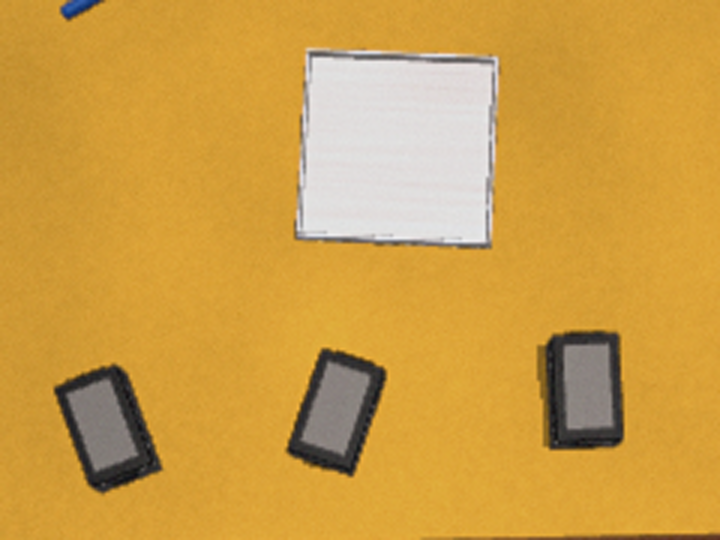

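The crop shows three separate upright boxes with grey lid panels, the left one at crop (105,425), and the tray at (398,148).
- **Tray:** the candidates are the mat tray at pixel (323,140), measuring 150 mm, and the one by the base at (446,362), measuring 210 mm. I choose the 150 mm one, centred at (672,-47).
- **Boxes:** the candidates are only the three on the mat. The other dark things, the meter at (545,155) and the spool at (151,157), don't match. The left box is at (457,175) with yaw 20°.

I'll go above the left box now.

Request:
arm_command([
  [[-15,-12,0,0,1],[-30,-24.3,6,0,1],[-30,-24.3,6,0,1],[-30,-24.3,6,0,1],[-30,-24.3,6,0,1],[-30,-24.3,6,0,1],[-30,-24.3,6,0,1],[-30,-24.3,6,0,1],[-30,-24.3,6,0,1],[-30,-24.3,6,0,1],[-30,-24.3,6,0,1],[-30,-24.3,6,0,1],[-11,-10,0,0,1],[0,0,0,-7,1],[0,0,0,-7,1],[0,0,0,-7,1],[0,0,0,-7,1],[0,0,0,-7,1],[0,0,0,-7,1],[0,0,0,0,1]],
])

```text
t: 2.65
ee_pos: [456.5, 175.2, 148.8]
ee_rot: [-0.17, 0.985, 0.0, 0.0]
wrist_force: [-0.1, 0.8, 0.1]
opening: 1.003
gripper_force: 0.0
```

```bash
cat >> h.py <<'E'
from scipy.spatial.transform import Rotation as Ro
def go(p,yaw):
    """tool-axes shift and turn (deg) to put the TCP at p with the box yaw (tool x, mod 180)"""
    s=status.read_state(); R=Ro.from_quat(s["ee_rot"]).as_matrix()
    cur=np.degrees(np.arctan2(R[1,0],R[0,0])); dy=(yaw-cur+90)%180-90
    print("ee",s["ee_pos"].round(1),"yaw",cur.round(1),"F",s["wrist_force"].round(2),"t",round(s["t"],2),"op",round(s["opening"],3),"j6",s["joint_pos"][5].round(2))
    print("shift",(R.T@(np.array(p)-s["ee_pos"])).round(1),"turn",round(-dy,1))
E
python3 - <<'E'
from h import *
go([456.6,175.1,150],20)
d=vision.get_image("wrist"); print(d["fx"],proj(d,[[456.6,175.1,50]]),back(d,[[320,240]],50))
cv2.imwrite("pics/w1.png",d["color"][:,:,::-1])
E
```

```text
ee [456.5 175.2 148.8] yaw -160.4 F [-0.15  0.8   0.14] t 2.65 op 1.003 j6 -1.55
shift [-0.1 -0.2 -1.2] turn -0.4
350.76067126218993 [[319.68031236 240.81800813]] [[455.87004249 175.11183967  50.        ]]
```

View pics/w1.png

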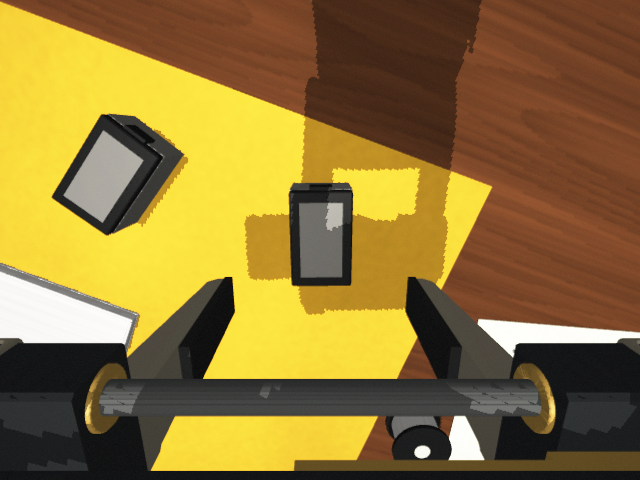

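The wrist view shows the left box's panel at (321,240). I expected (320,241) and the box is aligned with the fingers, so I'll descend and grip.

Request:
arm_command([
  [[0,0.3,10,-0.4,1],[0,0.3,20,0,1],[0,0,20,0,1],[0,0,20,0,1],[0,0,20,0,1],[0,0,20,0,1],[0,0,15,0,1],[0,0,10,0,1],[0,0,5,0,1],[0,0,0,0,1],[0,0,0,0,0],[0,0,0,0,0],[0,0,0,0,0],[0,0,0,0,0],[0,0,0,0,0],[0,0,0,0,0],[0,0,0,0,0],[0,0,0,0,0]],
])

```text
t: 4.95
ee_pos: [456.7, 175.9, 8.7]
ee_rot: [-0.174, 0.985, 0.0, 0.0]
wrist_force: [-0.9, 0.7, 4.1]
opening: 0.541
gripper_force: 30.0
```

Run:
```python
from h import *
go([456.6,175.1,9],20); s=status.read_state(); print(s["gripper_force"],s["joint_efforts"].round(3),s["ft_torque"].round(3))
```

```text
ee [456.7 175.9   8.7] yaw -159.9 F [-0.92  0.66  4.07] t 4.95 op 0.541 j6 -1.56
shift [ 0.4 -0.7 -0.3] turn 0.1
30.000789016485214 [-2.4200e-01 -4.9838e+01 -1.8281e+01 -1.0900e-01 -1.6700e-01  1.0000e-03] [ 0.103  0.159 -0.046]
```

Request:
arm_command([
  [[0,0,-3,0,0],[0,0,-6,0,0],[0,0,-8,0,0],[0,0,-8,0,0],[0,0,-8,0,0],[0,0,-8,0,0],[0,0,-6,0,0],[0,0,-3,0,0],[0,0,0,0,0],[0,0,0,0,0],[0,0,0,0,0],[0,0,0,0,0],[0,0,0,0,0],[0,0,0,0,0]],
])

```text
t: 6.7
ee_pos: [456.6, 175.8, 58.5]
ee_rot: [-0.174, 0.985, -0.0, -0.0]
wrist_force: [-0.3, -0.4, -2.2]
opening: 0.542
gripper_force: 30.0
```

Run:
```python
from h import *
go([456.7,175.9,8.7],20); s=status.read_state(); print(s["gripper_force"],s["joint_efforts"].round(3),s["ft_torque"].round(3))
d=vision.get_image("wrist"); cv2.imwrite("pics/w2.png",d["color"][:,:,::-1])
print([status.read_state()["wrist_force"].round(2)])
```

```text
ee [456.6 175.8  58.5] yaw -159.9 F [-0.31 -0.37 -2.16] t 6.7 op 0.542 j6 -1.56
shift [-0.1  0.1 49.8] turn 0.1
29.99981626868248 [-0.0000e+00 -4.9566e+01 -2.2632e+01 -9.0000e-03  7.8000e-02 -0.0000e+00] [ 0.02  -0.07   0.006]
[array([ 0.13,  0.23, -1.05])]
```

View pics/w2.png

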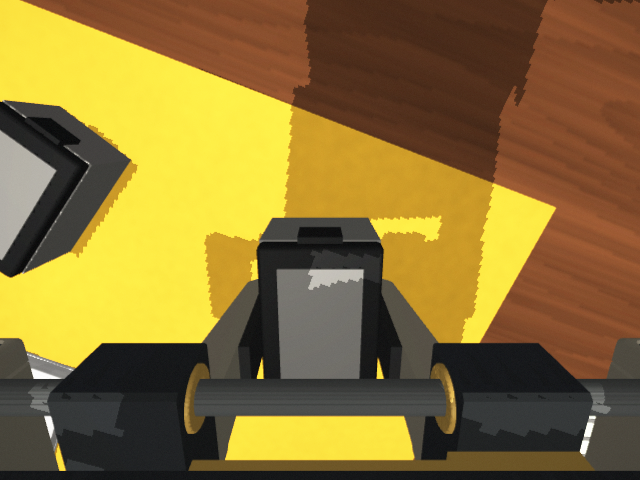

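The box hangs level in the fingers and is clear of the table. The wrist reads only about 1–2 N, so it's light. I'll set it back.

Request:
arm_command([
  [[0,0,5,0,0],[0,0,8,0,0],[0,0,8,0,0],[0,0,8,0,0],[0,0,8,0,0],[0,0,6,0,0],[0,0,4,0,0],[0,0,2,0,0],[0,0,0.8,0,0],[0,0,0,0,0],[0,0,0,0,0],[0,0,0,0,1],[0,0,0,0,1],[0,0,0,0,1],[0,0,0,0,1],[0,0,0,0,1],[0,0,-10,0,1],[0,0,-20,0,1],[0,0,-30,0,1],[0,0,-30,0,1]],
])

```text
t: 9.25
ee_pos: [456.6, 175.8, 100.2]
ee_rot: [-0.174, 0.985, 0.0, 0.0]
wrist_force: [0.8, -0.0, -0.2]
opening: 1.001
gripper_force: 0.0
```

Run:
```python
from h import *
go([464.8,2.6,150],-20)
```

```text
ee [456.6 175.8 100.2] yaw -159.9 F [ 0.82 -0.04 -0.25] t 9.25 op 1.001 j6 -1.56
shift [  51.7 -165.5  -49.8] turn 40.1
```

Request:
arm_command([
  [[3,-10,-14,0,1],[7,-23,-10,0,1],[7,-23,-10,0,1],[7,-23,-10,0,1],[7,-23,-6,0,1],[7,-23,0,0,1],[7,-22,0,0,1],[4.7,-12.5,0,0,1],[2,-6,0,0,1],[0,0,0,8,1],[0,0,0,8,1],[0,0,0,8,1],[0,0,0,8,1],[0,0,0,8.1,1],[0,0,0,0,1]],
])

```text
t: 11.12
ee_pos: [464.8, 2.9, 148.7]
ee_rot: [0.173, 0.985, 0.0, -0.0]
wrist_force: [0.6, 0.3, -0.3]
opening: 0.998
gripper_force: 0.0
```

```bash
cat >> h.py <<'E'
def panel(p,tag):
    """measure the lid panel near p in the wrist view"""
    d=vision.get_image("wrist"); im=d["color"].astype(int); s=im.max(2)-im.min(2)
    u,v=proj(d,[[p[0],p[1],50]])[0].astype(int); m=(s<35)&(im.max(2)>62); k=np.zeros_like(m); k[max(v-60,0):v+60,u-45:u+45]=1
    print("panel",rect(d,m&k,50)); cv2.imwrite(f"pics/{tag}.png",d["color"][:,:,::-1])
E
python3 - <<'E'
from h import *
go([464.8,2.6,9],-20); panel([464.8,2.6],"w3")
E
```

```text
ee [464.8   2.9 148.7] yaw 160.0 F [ 0.56  0.31 -0.28] t 11.12 op 0.998 j6 -1.22
shift [-1.000e-01 -3.000e-01  1.397e+02] turn 0.0
panel [464.5   3.2  63.4  34.1 -20. ]
```

View pics/w3.png

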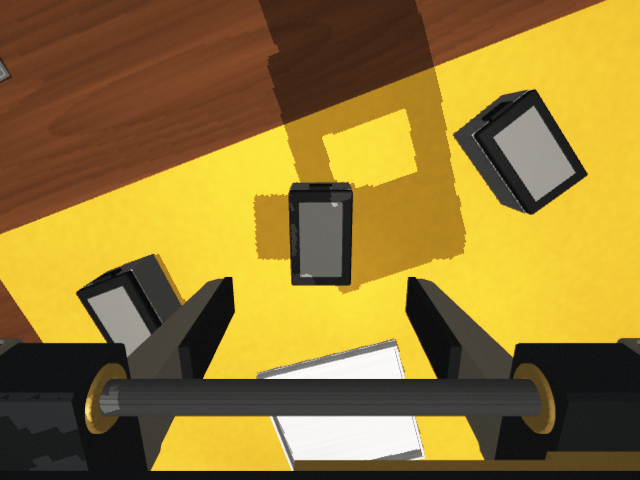

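The middle box's panel is at (321,240) and aligned, and the left box stands back in place at (540,150). I'll descend, grip and lift.

Request:
arm_command([
  [[0,0,10,0,1],[0,0,20,0,1],[0,0,20,0,1],[0,0,20,0,1],[0,0,20,0,1],[0,0,20,0,1],[0,0,15,0,1],[0,0,10,0,1],[0,0,5,0,1],[0,0,0,0,1],[0,0,0,0,0],[0,0,0,0,0],[0,0,0,0,0],[0,0,0,0,0],[0,0,0,0,0],[0,0,0,0,0],[0,0,0,0,0]],
])

```text
t: 13.3
ee_pos: [465.0, 2.6, 8.9]
ee_rot: [0.174, 0.985, 0.0, 0.0]
wrist_force: [0.1, 0.9, 3.2]
opening: 0.538
gripper_force: 30.0
```

Request:
arm_command([
  [[0,0,-3,0,0],[0,0,-6,0,0],[0,0,-8,0,0],[0,0,-8,0,0],[0,0,-8,0,0],[0,0,-8,0,0],[0,0,-6,0,0],[0,0,-3,0,0],[0,0,0,0,0],[0,0,0,0,0],[0,0,0,0,0],[0,0,0,0,0],[0,0,0,0,0],[0,0,0,0,0]],
])

```text
t: 15.05
ee_pos: [464.9, 2.6, 58.8]
ee_rot: [0.174, 0.985, 0.0, 0.0]
wrist_force: [0.6, -0.0, -0.3]
opening: 0.539
gripper_force: 30.0
```

Run:
```python
from h import *
go([464.8,2.6,9],-20); s=status.read_state(); print(s["gripper_force"],s["joint_efforts"].round(2))
```

```text
ee [464.9   2.6  58.8] yaw 160.0 F [ 0.63 -0.04 -0.33] t 15.05 op 0.539 j6 -1.22
shift [ 0.1 -0.1 49.8] turn -0.0
29.999805986881256 [-0.000e+00 -4.675e+01 -2.197e+01  1.000e-02  8.000e-02 -0.000e+00]
```

This one is also light (-0.3 N with noise, and the opening of 0.539 shows it's held). I'll set it back and move on.

Request:
arm_command([
  [[0,0,5,0,0],[0,0,8,0,0],[0,0,8,0,0],[0,0,8,0,0],[0,0,8,0,0],[0,0,6,0,0],[0,0,4,0,0],[0,0,2,0,0],[0,0,0.8,0,0],[0,0,0,0,0],[0,0,0,0,0],[0,0,0,0,1],[0,0,0,0,1],[0,0,0,0,1],[0,0,0,0,1],[0,0,0,0,1],[0,0,-10,0,1],[0,0,-20,0,1],[0,0,-30,0,1],[0,0,-30,0,1]],
])

```text
t: 17.55
ee_pos: [464.8, 2.6, 100.4]
ee_rot: [0.174, 0.985, 0.0, 0.0]
wrist_force: [0.1, -0.6, 0.1]
opening: 0.997
gripper_force: 0.0
```

Run:
```python
from h import *
go([476.5,-183.3,149],-1)
```

```text
ee [464.8   2.6 100.4] yaw 160.0 F [ 0.05 -0.64  0.13] t 17.55 op 0.997 j6 -1.22
shift [ -74.7 -170.6  -48.6] turn -19.0
```

Request:
arm_command([
  [[-5,-11,-14,0,1],[-10,-23,-10,0,1],[-10,-23,-10,0,1],[-10,-23,-10,0,1],[-10,-23,-6,0,1],[-10,-23,0,0,1],[-10,-23,0,0,1],[-6,-14,0,0,1],[-3.7,-7.6,0,0,1],[0,0,0,-6,1],[0,0,0,-7,1],[0,0,0,-6,1],[0,0,0,0,1]],
])

```text
t: 19.18
ee_pos: [476.5, -183.0, 148.9]
ee_rot: [0.009, 1.0, 0.0, -0.0]
wrist_force: [0.5, -0.2, -1.1]
opening: 1.003
gripper_force: 0.0
```

Run:
```python
from h import *
go([476.5,-183.3,9],-1); panel([476.5,-183.3],"w4")
```

```text
ee [ 476.5 -183.   148.9] yaw 178.9 F [ 0.47 -0.2  -1.11] t 19.18 op 1.003 j6 -1.92
shift [ -0.   -0.4 139.9] turn -0.1
panel [ 473.  -184.4   69.6   40.2    1.3]
```

View pics/w4.png

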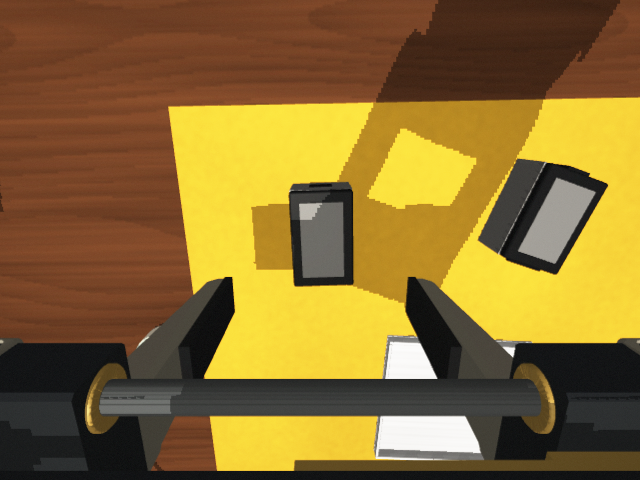

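The right box's panel is at (322,240), central and aligned to within about 1°. The odd panel fit came from the bright lid rim. I'll grip and lift.

Request:
arm_command([
  [[0,-0.5,10,0,1],[0,0,20,0,1],[0,0,20,0,1],[0,0,20,0,1],[0,0,20,0,1],[0,0,20,0,1],[0,0,15,0,1],[0,0,10,0,1],[0,0,5,0,1],[0,0,0,0,1],[0,0,0,0,0],[0,0,0,0,0],[0,0,0,0,0],[0,0,0,0,0],[0,0,0,0,0],[0,0,0,0,0],[0,0,0,0,0]],
])

```text
t: 21.35
ee_pos: [476.7, -183.5, 9.1]
ee_rot: [0.009, 1.0, 0.0, 0.0]
wrist_force: [-0.7, 5.8, 6.2]
opening: 0.543
gripper_force: 30.0
```

Request:
arm_command([
  [[0,0,-3,0,0],[0,0,-6,0,0],[0,0,-8,0,0],[0,0,-8,0,0],[0,0,-8,0,0],[0,0,-8,0,0],[0,0,-6,0,0],[0,0,-3,0,0],[0,0,0,0,0],[0,0,0,0,0],[0,0,0,0,0],[0,0,0,0,0],[0,0,0,0,0],[0,0,0,0,0]],
])

```text
t: 23.1
ee_pos: [476.6, -183.8, 59.0]
ee_rot: [0.009, 1.0, 0.0, -0.0]
wrist_force: [0.2, 0.2, -4.5]
opening: 0.544
gripper_force: 30.0
```

Run:
```python
from h import *
go([672,-47.1,58.8],-4); s=status.read_state(); print(s["gripper_force"],s["joint_efforts"].round(2))
for _ in range(3): vision.get_image("top"); print(status.read_state()["wrist_force"].round(2))
```

```text
ee [ 476.6 -183.8   59. ] yaw 179.0 F [ 0.2   0.24 -4.51] t 23.1 op 0.544 j6 -1.92
shift [-192.9  140.2    0.2] turn 3.0
29.998477399349213 [ 0.000e+00 -5.392e+01 -2.438e+01 -3.000e-02  7.000e-02 -0.000e+00]
[-0.3  0.5 -5. ]
[ 0.07  0.65 -5.79]
[-0.34 -0.34 -5.18]
```

The right box reads about -5.1 N, roughly 0.5 kg, so it's the full one. It's also the last lifted, so it can go straight to the tray.

Request:
arm_command([
  [[-5,4,-5,0,0],[-10,7,-5,0,0],[-15,10.9,-5,0,0],[-15,10.9,-5,0,0],[-15,10.9,0,0,0],[-15,10.9,0,0,0],[-15,10.9,0,0,0],[-15,10.9,0,0,0],[-15,10.9,0,0,0],[-15,10.9,0,0,0],[-15,10.9,0,0,0],[-15,10.9,0,0,0],[-15,10.9,0,0,0],[-8,6,0,0,0],[-4.9,3.3,0,0,0],[0,0,0,1.5,0],[0,0,0,1.5,0],[0,0,0,0,0],[0,0,0,0,0]],
])

```text
t: 25.62
ee_pos: [671.8, -47.3, 79.1]
ee_rot: [0.035, 0.999, -0.0, -0.0]
wrist_force: [-0.0, 0.2, -4.8]
opening: 0.545
gripper_force: 30.0
```

Run:
```python
from h import *
go([672,-47.1,12],-4)
d=vision.get_image("scene"); c=d["color"][130:430,220:520,::-1].copy()
# predicted tray outline for the assumed pose
a=np.radians(-4); R=np.array([[np.cos(a),-np.sin(a)],[np.sin(a),np.cos(a)]])
q=np.array([[75,75],[75,-75],[-75,-75],[-75,75]])@R.T+[672,-47.1]
p=proj(d,np.c_[q,[14]*4])-[220,130]; c=cv2.resize(c,None,fx=2,fy=2); cv2.polylines(c,[np.int32(p*2)],True,(0,0,255),1); cv2.imwrite("pics/s5.png",c)
```

```text
ee [671.8 -47.3  79.1] yaw 176.0 F [-0.01  0.16 -4.78] t 25.62 op 0.545 j6 -1.57
shift [-0.2  0.2 67.1] turn -0.0
```

View pics/s5.png

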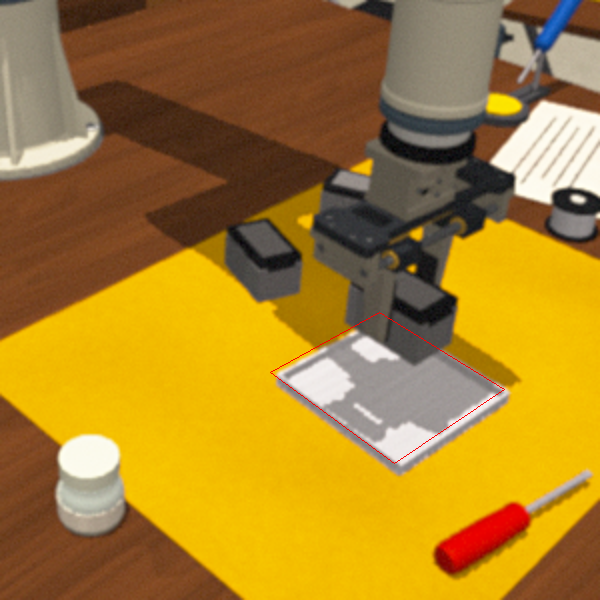

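The predicted tray outline fits the image tray to within about 2 px, and the box hangs level over it. I'll lower it gently.

Request:
arm_command([
  [[-0.5,0,5,0,0],[-0.5,0,8,0,0],[0,0,8,0,0],[0,0,8,0,0],[0,0,8,0,0],[0,0,8,0,0],[0,0,6,0,0],[0,0,5,0,0],[0,0,4,0,0],[0,0,3,0,0],[0,0,1.5,0,0],[0,0,1,0,0],[0,0,0.7,0,0],[0,0,0.4,0,0],[0,0,0.3,0,0],[0,0,0,0,0],[0,0,0,0,0]],
])

```text
t: 27.8
ee_pos: [673.1, -47.1, 12.2]
ee_rot: [0.035, 0.999, -0.0, 0.0]
wrist_force: [-0.2, -0.2, -2.3]
opening: 0.544
gripper_force: 30.0
```

Request:
arm_command([
  [[0,0,0.2,0,0],[0,0,0.2,0,0],[0,0,0,0,0],[0,0,0,0,0.6],[0,0,0,0,0.7],[0,0,0,0,0.75],[0,0,0,0,0.75],[0,0,0,0,0.75],[0,0,-5,0,0.75],[0,0,-15,0,0.75],[0,0,-25,0,0.75],[0,0,-30,0,0.75],[0,0,-30,0,0.75],[0,0,-30,0,0.75],[25,0,-15,0,0.75],[50,0,0,0,0.75],[50,0,0,0,0.75],[50,0,0,0,0.75],[25,0,0,0,0.75],[0,0,0,0,0.75]],
])

```text
t: 30.3
ee_pos: [472.5, -33.0, 162.8]
ee_rot: [0.035, 0.999, -0.0, 0.001]
wrist_force: [1.1, -0.4, -0.6]
opening: 0.749
gripper_force: 0.0
```

Run:
```python
from h import *
go([0,0,0],0); d=vision.get_image("top"); cv2.imwrite("pics/t6.png",cv2.resize(d["color"][80:270,180:440,::-1],None,fx=3,fy=3))
```

```text
ee [472.5 -33.  162.8] yaw 176.0 F [ 1.14 -0.42 -0.6 ] t 30.3 op 0.749 j6 -1.57
shift [ 4.739e+02 -3.000e-01  1.623e+02] turn -4.0
```

View pics/t6.png

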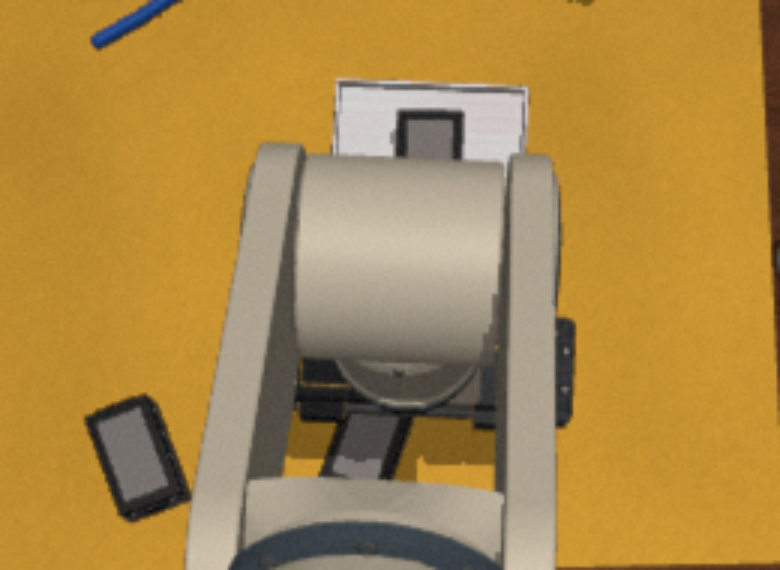

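The box sits in the tray, centred in y: its lid is at 430 against tray edges 335–527. The arm hides the rest, so I'll move it aside and check the numbers.

Request:
arm_command([
  [[0,-20,-15,0,0.75],[0,-40,-20,0,0.75],[0,-50,-20,0,0.75],[0,-50,0,0,0.75],[0,-50,0,0,0.75],[0,-50,0,0,0.75],[0,-50,0,0,0.75],[0,-25,0,0,0.75],[0,0,0,0,0.75],[0,0,0,0,0.75]],
])

```text
t: 31.6
ee_pos: [450.2, -366.3, 216.5]
ee_rot: [0.035, 0.999, 0.0, -0.0]
wrist_force: [-0.7, -0.6, 0.2]
opening: 0.75
gripper_force: 0.0
```

Run:
```python
from h import *
d=vision.get_image("top"); im=d["color"].astype(int); s=im.max(2)-im.min(2)
def win(m,u,v,r):
    k=np.zeros_like(m); k[v-r:v+r,u-r:u+r]=1; return m&k
for u,v in((225,232),(302,227)): print("panel",rect(d,win((s<40)&(im.max(2)>75),u,v,28),50))
u,v=proj(d,[[673,-47,53]])[0].astype(int)
print("full box lid@53",rect(d,win(im.max(2)<65,u,v,34),53),"tray",rect(d,win(s<40,323,140,45),14))
cv2.imwrite("pics/t7.png",cv2.resize(d["color"][80:270,180:440,::-1],None,fx=3,fy=3))
```

```text
panel [456.8 174.8  63.1  35.   20.1]
panel [464.4   1.7  63.9  35.7 -19.9]
full box lid@53 [665.1 -47.9  90.   47.2  -1.4] tray [672.  -47.1 151.6 149.3  -4. ]
```

View pics/t7.png

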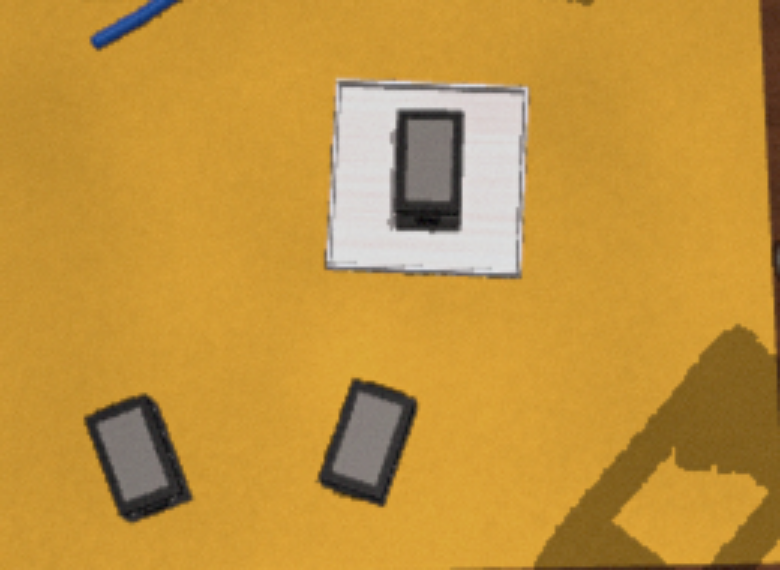

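The full box stands upright in the middle of the tray, and both light boxes are back within 1 mm of where they stood. The arm is clear, so I'll hand in.

```bash
python3 -c "
from plant import sign_off
print(sign_off())"
```

```text
the job is handed in; nothing more can be done
None
```

The job is handed in: all three boxes were felt left to right, the full one (the right box, about 0.5 kg) stands upright in the middle of the smaller tray, and the two light boxes are back in their places to within 1 mm.

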